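Slide the sample plate home on the diffractometer stage and clip it

ROBOT

A 6-joint arm with a two-finger parallel gripper is mounted at the origin on the work surface. World frame = base frame: x ahead of the robot, y to its left, z up, the work surface at z = 0. Lengths are in mm, angles in rad, forces in N, time in s.
With the tool pointing down it reaches from about 350 to 775 mm from the base axis. Payload 7.3 kg.
Tool frame: the origin (TCP) lies at the very end of the fingers, on their centre line; the grasp point (between the pads) lies 19 mm behind it; z points along the fingers, x is the direction in which the jaws open and shut, and the axes are right-handed (so a half turn about z gives the same grasp; the last joint's range is limited). The gripper opens to 92 mm and grips with 3 to 60 N. Pads are 19 mm wide; open, the fingers measure 130 mm over their backs; the gripper's body (75 mm by 190 mm) begins 47 mm behind the grasp point.
Start: joints at [-1.377, 0.342, 1.524, -0, 1.275, -0.146], TCP at [175.005, -494.993, 226.741] pointing down, gripper open.
Joint ranges: [-2.53, 2.53], [-0.77, 2.02], [0.04, 2.7], [-1, 4.14], [0.28, 2.66], [-3.11, 3.11]. Speed limits (rad/s): [2.57, 2.57, 3.14, 3.14, 3.14, 3.14].

INTERFACE

Orientations are given as a unit quaternion [x, y, z, w].
In Python, from workcell import * gives the robot as it stands. The module is installed in compiled form; this text tells all that it offers.
- The arm moves only by the tool step_arm, never from a script. Its argument "steps" is a list of rows, each an object with "offset": the shift along the tool's x, y, z in cm, a list of three; "turn": the turn about the tool's z in rad. A call has exactly 8 rows; each row is the pose to reach, as a shift and turn from the pose commanded when the call began, along the tool's axes at that moment; what a row does not reach only later rows make up. A row lasts 1/8 s, in which the tool goes at most 62.5 mm and 10.7 degrees, less where a joint would pass 70% of its speed; a pose out of reach is approached as far as the arm can. A call with a gripper value outside its range is refused whole. "gripper" is the opening in per cent of the stroke, from 0 (shut) to 100 (fully open), set as the call begins (left out, the last holds). The fingers move at their own pace and stop on an object; the grip force is fixed at half the most. Time passes only in rows, so rows that repeat a pose let the fingers close, or fill a call up. It gives the time, the measured TCP pose, the force and the opening at its end, in the units of the state.
- state(): the state, without advancing time (a new reading comes with each control period).
- snapshot(name): name is "scene" or "top" or "wrist"; returns a dict with "image" (384x512x3 uint8, red, green, blue), "intrinsics" (3x3 intrinsics, pixels), "world_to_cam" (4x4, takes a point from world to camera coordinates); the wrist camera has in their place "tool_from_camera" (4x4, takes a point from camera to tool coordinates, whose origin is the TCP and whose axes are the tool frame's). Camera axes: x right, y up, looking along -z (the intrinsics and any distortion apply to the point x, -y, -z); pixel columns grow to the right and rows downward; lengths in mm; the calibration is good to about 2 mm. A picture is of the moment at which its call begins: read the wrist's pose just before it. There is no depth.
- close_job(): hands the job in, once; it reports no verdict.
The state is a dict: "time": time; "q": joint angles; "joint_vel": joint speeds; "effort": joint torques, N m; "position": TCP position; "tool_rot": TCP orientation; "ft_force": force on the tool from outside, world axes, zero at the start; "wrist_torque": the same for the moment, N m; "finger_gap": opening from 0.0 (shut) to 1.0 (fully open).
Only numpy, scipy, OpenCV 4.12 (cv2) and the standard library are available. Lean on these libraries where they do the work, as an engineer would, in place of code of your own. Each camera call takes 0.05 s, during which the arm holds its last target.

TASK

Using only the outside of the closed fingers, push the sample plate along the two rails of the stage towards the clip until it drops into its locating notches. Then push the retaining clip round by its upright pin until it lies fully across the seated plate. Do not lift the plate, and leave the vial, the tray and the brass puck alone.

Things in the scene. Friction and masses are not known exactly. Their poses are not given: they have to be found in the camera images.
- stage: Fixed sample stage. Origin on the table under the middle of the rails; x along the rails in the sliding direction (plate starts at -x, is pushed to +x), z up. Base 360 x 190 mm, 12 thick (y -83 to +107). Two rails, x -170 to +170, inner faces at y +-28, open gap between them down to the base. Tracks 60 mm above the table; side lips (inner faces y +-57) rise to 69. No end stops on the rails.
- seat (a point): Point fixed on the stage midway between the rails, stage x = +70 mm, 55 mm above the table, axes as the stage's: the plate's origin lies here when seated, with 2 mm play each way. Four notches in the tracks, 18 mm long, 5 mm deep: inner tracks 45 mm to +x of here, outer tracks 45 mm to -x. The plate's four feet drop in at once; the notches' far walls then stop it and the push force rises.
- plate: Loose flat aluminium plate with rows of small windows, 120 mm along the rails (its x) x 110 x 10 thick, 0.32 to 0.52 kg, on four feet 14 mm long, 6 high. Origin under its centre at the soles; the slab spans 6 to 16 mm above it. Origin 60 mm above the table on the tracks (top face 76), 55 when seated (top 71). Slides with 1 to 4 N.
- push_edge (a point): Point on the plate: middle of its -x edge face, the face to push, 60 mm behind the plate's origin and 11 mm above it. The face is 10 mm high, over the open gap between the rails.
- clip (a joint): Retaining clip: flat steel arm 14 mm wide, 8 thick, turning about the vertical outside the +y rail; stays where left (about 1 N at the pin). 0 = open, arm along the stage's +x; grows clockwise seen from above to the end stop at 1.57, arm along -y, across the plate; fully across is above 1.4. Underside 73.5 mm above the table: clears a seated plate, strikes an unseated one.
- clip_hinge (a point): Point on the clip's turning axis at the arm's top face, 81.5 mm above the table, at stage x = +70, y = +76 mm. The hub there, radius 10 mm, rises to 85.5 mm.
- clip_pin (a point): Middle of the clip's upright pin, 50 mm from the turning axis; the pin is 10 mm in diameter and stands from 81.5 to 111.5 mm above the table.
- vial: Bystander: small amber vial with a white cap, 26 mm in diameter, 55 mm high, loose, on the table on the stage's -y side. Origin: centre of its underside. Leave alone.
- tray: Bystander: grey divided tray 90 x 70 x 30 mm, loose, on the table on the stage's -y side. Origin: centre of its underside. Leave alone.
- puck: Bystander: brass calibration puck 44 mm in diameter, 30 mm high with a narrower head, loose, on the table on the stage's +y side near its -x end. Origin: centre of its underside. Leave alone.
Mind the look-alikes: they are no part of the job. There is more than one size of the plate; the job needs the smallest.

How it is judged:
By the outcome, as a careful person would: the job done as asked, in the order asked, and still so for the second after the job is handed in, with the robot touching nothing.
It also fails if it takes over 48 s, if anything falls off the work surface, if the arm or the gripper's body presses on something with over 40 N, if the wrist force passes 120 N, or if a joint passes its speed limit or range.

## Working session

There is one attempt and no reset: what is moved stays moved. The work goes in short steps, Python scripts to look and compute and a tool call to move; the robot and the scene stay as the last step left them, time stands still between calls to the robot, and variables do not carry over. Pictures are saved under pics/ and viewed, and the job is handed in when it is done.

Besides the shell and the picture viewer there is one more tool, called after "Request:" by a JSON object that holds its "op" and its "data", one argument or row to a line. step_arm: Moves the arm, as the interface text tells. Its arguments: {"type":"object","properties":{"steps":{"type":"array"},"gripper":{"type":"number"}},"required":["steps"]}

```bash
mkdir -p pics
python3 - <<'E'
from workcell import *
import cv2,json,numpy as np
print(state())
for n in ["scene","top","wrist"]:
    s=snapshot(n)
    cv2.imwrite(f"pics/{n}0.png",s["image"][:,:,::-1])
    print(n,{k:np.array(v).round(4).tolist() for k,v in s.items() if k!="image"})
E
```

```text
{'time': 0.0, 'q': array([-1.37698516e+00,  3.42750497e-01,  1.52502360e+00,  1.72463874e-05,
        1.27541676e+00, -1.45990645e-01]), 'joint_vel': array([ 2.77790167e-04,  6.45614040e-05,  9.64335712e-04, -2.24671191e-04,
        7.33670773e-04, -7.01051567e-04]), 'effort': array([ 4.81965380e-04, -4.31234729e+01, -2.44219548e+01,  7.16570509e-02,
        5.58310084e-02, -1.18503563e-04]), 'position': array([ 174.93236112, -494.55795643,  226.0282618 ]), 'tool_rot': array([ 8.16484736e-01, -5.77366466e-01, -5.72707558e-04, -5.57349824e-04]), 'ft_force': array([ 0.21470723, -0.45857817,  0.18747817]), 'wrist_torque': array([ 0.0158438 ,  0.05623299, -0.01695634]), 'finger_gap': 0.9974821129293976}
scene {'intrinsics': [[372.2825, 0.0, 251.1052], [0.0, 372.2825, 194.5829], [0.0, 0.0, 1.0]], 'world_to_cam': [[-0.5564, 0.8307, -0.0179, 324.7067], [-0.6781, -0.4414, 0.5877, 376.4057], [0.4803, 0.3391, 0.8089, -1304.4878], [0.0, 0.0, 0.0, 1.0]]}
top {'intrinsics': [[391.343, 0.0, 246.6833], [0.0, 391.343, 193.6084], [0.0, 0.0, 1.0]], 'world_to_cam': [[-0.014, -0.9999, 0.0048, 4.496], [0.979, -0.0127, 0.2035, -621.294], [-0.2034, 0.0076, 0.9791, -825.9231], [0.0, 0.0, 0.0, 1.0]]}
wrist {'intrinsics': [[265.0712, 0.0, 254.3289], [0.0, 265.0712, 192.276], [0.0, 0.0, 1.0]], 'tool_from_camera': [[1.0, -0.0004, -0.0003, -0.7694], [-0.0005, -0.9644, -0.2646, -70.2582], [-0.0002, 0.2646, -0.9644, -158.227], [0.0, 0.0, 0.0, 1.0]]}
```

View pics/scene0.png

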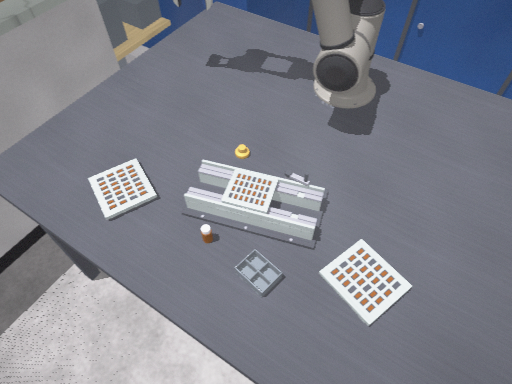

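View pics/top0.png

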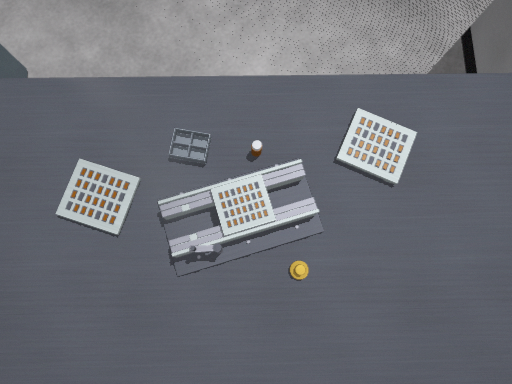

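View pics/wrist0.png

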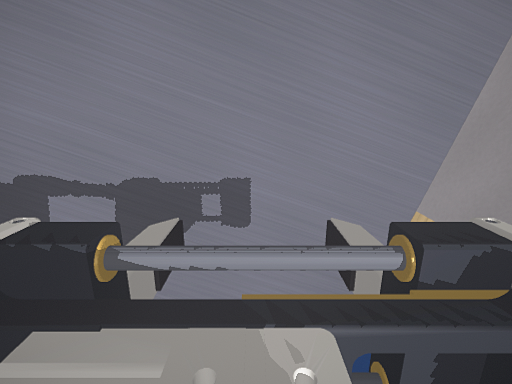

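Run:
```python
import cv2
i=cv2.imread("pics/top0.png")[150:285,145:335]
cv2.imwrite("pics/topc.png",cv2.resize(i,None,fx=4,fy=4,interpolation=cv2.INTER_CUBIC))
i=cv2.imread("pics/scene0.png")[150:250,175:335]
cv2.imwrite("pics/scenec.png",cv2.resize(i,None,fx=5,fy=5,interpolation=cv2.INTER_CUBIC))
```

```text
(no output)
```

View pics/topc.png

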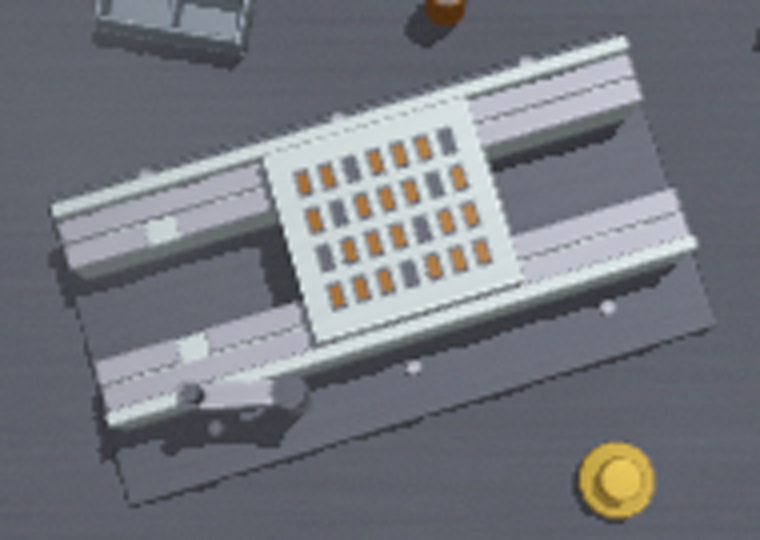

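View pics/scenec.png

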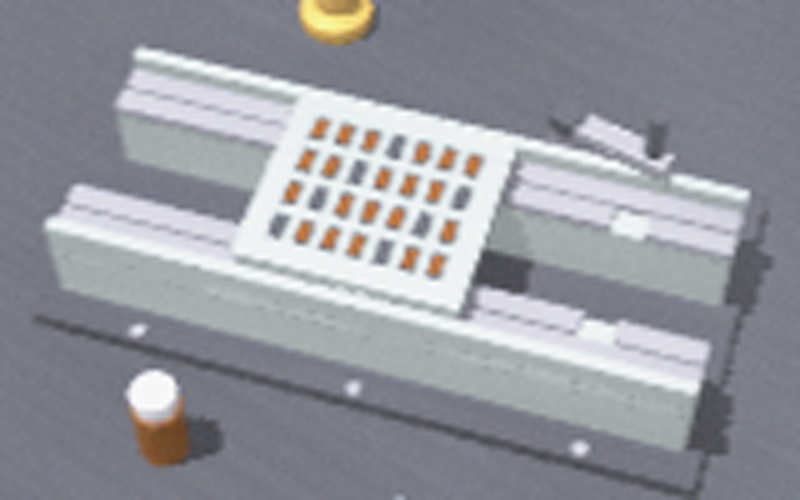

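```bash
cat > h.py <<'E'
import numpy as np
from scipy.optimize import least_squares
CAL={"scene":([[372.2825,0,251.1052],[0,372.2825,194.5829],[0,0,1]],[[-0.5564,0.8307,-0.0179,324.7067],[-0.6781,-0.4414,0.5877,376.4057],[0.4803,0.3391,0.8089,-1304.4878]]),
"top":([[391.343,0,246.6833],[0,391.343,193.6084],[0,0,1]],[[-0.014,-0.9999,0.0048,4.496],[0.979,-0.0127,0.2035,-621.294],[-0.2034,0.0076,0.9791,-825.9231]])}
def proj(c,P):
    K,T=map(np.array,CAL[c]); p=T[:,:3]@np.array(P)+T[:,3]
    return np.array([K[0,2]+K[0,0]*p[0]/-p[2],K[1,2]-K[1,1]*p[1]/-p[2]])
def S(st,p):
    x,y,a=st; c,s=np.cos(a),np.sin(a)
    return np.array([x+c*p[0]-s*p[1],y+s*p[0]+c*p[1],p[2]])
E
cat > fit.py <<'E'
from h import *
T=lambda u,v:(u/4-.375+145,v/4-.375+150)
C=lambda u,v:(u/5-.4+175,v/5-.4+150)
ob=[("top",(180,107,12),T(130,507)),("top",(-180,107,12),T(714,325)),("top",(170,-28,60),T(77,272)),("top",(170,28,60),T(97,363)),("top",(-170,-28,60),T(642,97)),("top",(-170,28,60),T(675,190)),("top",(70,76,85.5),T(289,392)),
("scene",(-170,28,60),C(118,105)),("scene",(-170,-28,60),C(78,186)),("scene",(170,28,60),C(728,250)),("scene",(170,-28,60),C(710,345))]
pl=[("top",(1,-1),T(265,157)),("top",(-1,-1),T(467,97)),("top",(-1,1),T(522,283)),("top",(1,1),T(316,343)),("scene",(-1,1),C(300,93)),("scene",(1,1),C(517,150)),("scene",(-1,-1),C(235,255)),("scene",(1,-1),C(463,310))]
f=lambda s:np.concatenate([proj(c,S(s,p))-o for c,p,o in ob])
r=least_squares(f,[550,0,1.3],x_scale=[10,10,.1]);print(r.x);print(r.fun.reshape(-1,2).round(1))
g=lambda s:np.concatenate([proj(c,S(s,(60*a,55*b,76)))-o for c,(a,b),o in pl])
q=least_squares(g,[550,0,1.3],x_scale=[10,10,.1]);print(q.x);print(q.fun.reshape(-1,2).round(1))
d=q.x-r.x;a=r.x[2];print("plate in stage",d[0]*np.cos(a)+d[1]*np.sin(a),-d[0]*np.sin(a)+d[1]*np.cos(a),d[2])
pin=[("top",T(190,390)),("scene",C(657,125))]
k=lambda t:np.concatenate([proj(c,S(r.x,(70+50*np.cos(t[0]),76-50*np.sin(t[0]),111.5)))-o for c,o in pin])
z=least_squares(k,[0.1]);print("clip",z.x,z.fun)
for n,p in dict(edge=None,hub=(70,76,82)).items():
    if p:print(n,S(r.x,p))
print("push edge",S(q.x,(-60,0,71)),"seat",S(r.x,(70,0,55)))
E
python3 fit.py
```

```text
[591.58308087  15.82215035   1.85456031]
[[ 0.   0.4]
 [ 1.3  0.2]
 [-1.5 -0.7]
 [-0.2  0.4]
 [ 0.   0.4]
 [-0.3 -0.2]
 [ 0.2 -0.1]
 [-0.7  0.1]
 [-0.8 -0.4]
 [ 0.7  0.7]
 [-0.1 -0.5]]
[595.06493109   6.13501801   1.84891443]
[[-1.1 -0.3]
 [-0.6 -0.2]
 [ 0.4 -0.5]
 [-0.3  0.1]
 [ 0.5 -0.4]
 [ 0.4 -1.5]
 [-1.  -0.7]
 [-0.8  0.1]]
plate in stage -10.27454611748792 -0.6304886988324392 -0.005645884251460842
clip [0.3020926] [ 0.13863798 -0.58680341 -0.27680386 -1.33090758]
hub [499.02446432  61.74493883  82.        ]
push edge [611.53772401 -51.55941061  71.        ] seat [571.98510537  83.0227408   55.        ]
```

```bash
cat >> h.py <<'E'
ST=np.array([591.58,15.82,1.8546])
def rel(cp,cyaw,P):   # tool-axis offset (cm) from pose cp, tool-x yaw cyaw, pointing down
    d=np.array(P)-cp; c,s=np.cos(cyaw),np.sin(cyaw)
    return (np.array([c*d[0]+s*d[1], s*d[0]-c*d[1], -d[2]])/10).round(2)
def unstage(st,p):
    d=np.array(p[:2])-st[:2]; c,s=np.cos(st[2]),np.sin(st[2])
    return np.array([c*d[0]+s*d[1],-s*d[0]+c*d[1],p[2]]).round(1)
def yaw(q):
    from scipy.spatial.transform import Rotation as R
    m=R.from_quat(q).as_matrix(); return np.arctan2(m[1,0],m[0,0])
E
python3 - <<'E'
from h import *
y0=yaw([.816484736,-.577366466,-.00057,-.00056]);print(y0)
P=S(ST,(118,25,135));print(P, rel(np.array([175.005,-494.993,226.741]),y0,P),"turn",y0-(ST[2]-np.pi/2))
E
```

```text
-1.230999341856415
[534.53898354 122.09945446 135.        ] [-46.2  -54.47   9.17] turn -1.5148030150615184
```

Request:
{"op": "step_arm", "data": {
  "gripper": 0,
  "steps": [
    {"offset": [-3.85, -4.54, 0.7], "turn": -0.17},
    {"offset": [-7.7, -9.08, 1.4], "turn": -0.34},
    {"offset": [-11.55, -13.62, 2.1], "turn": -0.51},
    {"offset": [-15.4, -18.16, 2.8], "turn": -0.68},
    {"offset": [-19.25, -22.7, 3.5], "turn": -0.85},
    {"offset": [-23.1, -27.24, 4.2], "turn": -1.02},
    {"offset": [-26.95, -31.78, 4.9], "turn": -1.19},
    {"offset": [-30.8, -36.32, 5.6], "turn": -1.36}
  ]
}}

```text
time: 1.15
position: [415.5, -81.8, 170.6]
tool_rot: [0.998, 0.067, 0.0, 0.0]
ft_force: [0.3, -0.4, 0.2]
finger_gap: 0.181
```

```bash
cat > st.py <<'E'
from workcell import *
from h import *
import sys
s=state();np.set_printoptions(suppress=True,precision=3)
print(s["time"],s["position"],"yaw",yaw(s["tool_rot"]),"F",s["ft_force"],"gap",s["finger_gap"],"q",s["q"])
print("stage",unstage(ST,s["position"]))
if len(sys.argv)>3:
    print(rel(s["position"],yaw(s["tool_rot"]),S(ST,list(map(float,sys.argv[1:4])))), "turn", yaw(s["tool_rot"])-(ST[2]-np.pi/2))
E
python3 st.py 118 25 135
```

```text
1.15 [415.517 -81.772 170.583] yaw 0.1345171517476111 F [ 0.285 -0.449  0.188] gap 0.18072009770301922 q [-0.376  0.218  1.871 -0.     1.052 -0.51 ]
stage [-44.4 196.3 170.6]
[ 14.53 -18.61   3.56] turn -0.14928652145749235
```

Request:
{"op": "step_arm", "data": {
  "steps": [
    {"offset": [3.0, -3.8, 0.8], "turn": -0.05},
    {"offset": [6.0, -7.6, 1.6], "turn": -0.1},
    {"offset": [9.0, -11.4, 2.4], "turn": -0.15},
    {"offset": [12.0, -15.2, 3.0], "turn": -0.15},
    {"offset": [14.5, -18.6, 3.5], "turn": -0.15},
    {"offset": [14.5, -18.6, 3.5], "turn": -0.15},
    {"offset": [14.5, -18.6, 3.5], "turn": -0.15},
    {"offset": [14.5, -18.6, 3.5], "turn": -0.15}
  ]
}}

```text
time: 2.15
position: [534.3, 118.5, 135.9]
tool_rot: [0.99, 0.138, -0.0, 0.0]
ft_force: [-0.1, -1.0, 0.5]
finger_gap: -0.001
```

```bash
cat > cam.py <<'E'
from workcell import *
import cv2,sys,numpy as np
n,o=sys.argv[1:3]; x0,y0,x1,y1,f=map(int,sys.argv[3:8])
s=snapshot(n)["image"][y0:y1,x0:x1,::-1]
cv2.imwrite("pics/"+o+".png",cv2.resize(s,None,fx=f,fy=f,interpolation=cv2.INTER_CUBIC))
E
python3 st.py 118 25 135; python3 cam.py wrist w1 0 0 512 384 1;python3 cam.py top t1 145 150 335 285 4
```

```text
2.15 [534.26  118.482 135.851] yaw 0.2777428540885789 F [-0.066 -0.977  0.506] gap -0.0005553762442902931 q [ 0.078  0.47   1.592 -0.     1.079 -0.199]
stage [114.6  26.3 135.9]
[ 0.13 -0.34  0.09] turn -0.006060819116524563
```

View pics/w1.png

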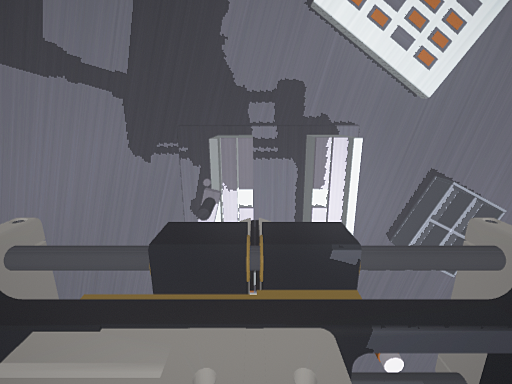

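View pics/t1.png

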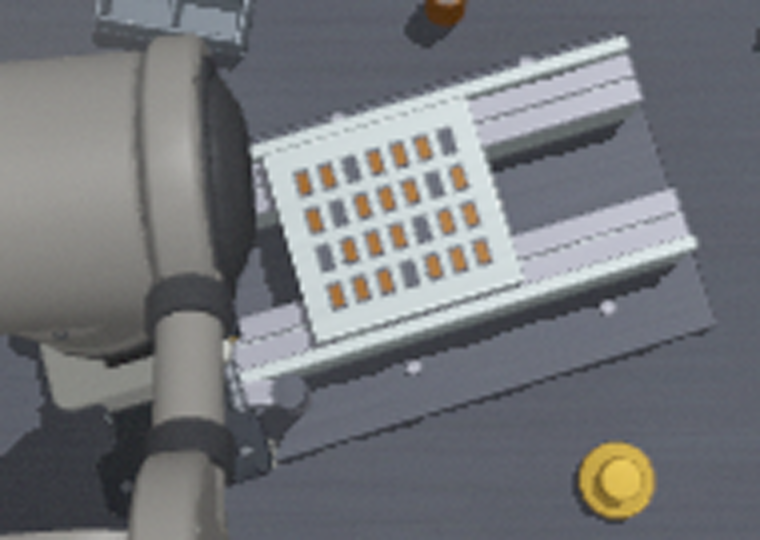

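Request:
{"op": "step_arm", "data": {
  "steps": [
    {"offset": [0.1, -0.3, 1.5], "turn": 0},
    {"offset": [0.1, -0.3, 3.0], "turn": 0},
    {"offset": [0.1, -0.3, 4.5], "turn": 0},
    {"offset": [-0.5, -0.3, 4.5], "turn": 0},
    {"offset": [-1.0, -0.3, 4.5], "turn": 0},
    {"offset": [-1.4, -0.3, 4.5], "turn": 0},
    {"offset": [-1.7, -0.3, 4.5], "turn": 0},
    {"offset": [-2.0, -0.3, 4.5], "turn": 0}
  ]
}}

```text
time: 3.25
position: [515.0, 117.1, 91.2]
tool_rot: [0.99, 0.139, 0.001, -0.0]
ft_force: [1.4, 1.4, -0.2]
finger_gap: 0.009
```

```bash
python3 st.py 118 52 90; python3 cam.py wrist w2 150 100 370 250 3
```

```text
3.25 [514.991 117.121  91.193] yaw 0.27898068869925136 F [ 1.415  1.391 -0.189] gap 0.008815625196001249 q [ 0.078  0.495  1.697  0.     0.947 -0.201]
stage [118.7  45.2  91.2]
[-0.68  0.07  0.12] turn -0.004822984505852113
```

View pics/w2.png

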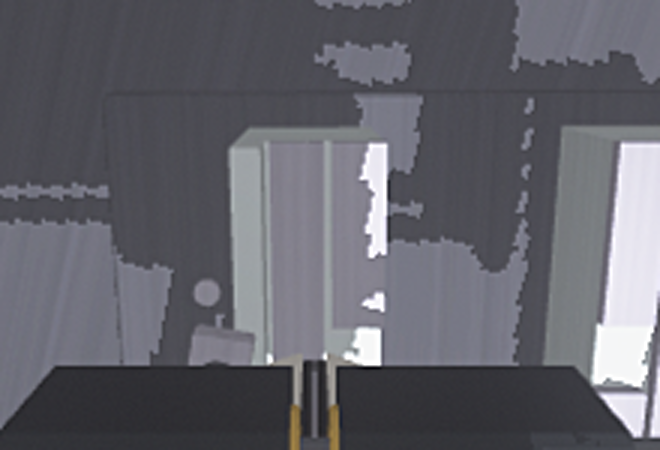

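Request:
{"op": "step_arm", "data": {
  "steps": [
    {"offset": [-0.2, 0, 0], "turn": 0},
    {"offset": [-0.4, 0, 0], "turn": 0},
    {"offset": [-0.6, 0, 0], "turn": 0},
    {"offset": [-0.7, 0, 0], "turn": 0},
    {"offset": [-0.8, 0, 0], "turn": 0},
    {"offset": [-0.8, 0, 0], "turn": 0},
    {"offset": [-0.8, 0, 0], "turn": 0},
    {"offset": [-0.8, 0, 0], "turn": 0}
  ]
}}

```text
time: 4.3
position: [506.8, 114.6, 90.6]
tool_rot: [0.99, 0.139, -0.0, 0.0]
ft_force: [-0.2, -0.1, -0.2]
finger_gap: 0.004
```

```bash
python3 st.py 118 25 135; python3 cam.py wrist w3 150 100 370 250 3
```

```text
4.3 [506.838 114.634  90.643] yaw 0.27901469659471095 F [-0.177 -0.084 -0.187] gap 0.00448717432454565 q [ 0.075  0.484  1.72  -0.     0.938 -0.204]
stage [118.6  53.7  90.6]
[ 2.87  0.05 -4.44] turn -0.004788976610392515
```

View pics/w3.png

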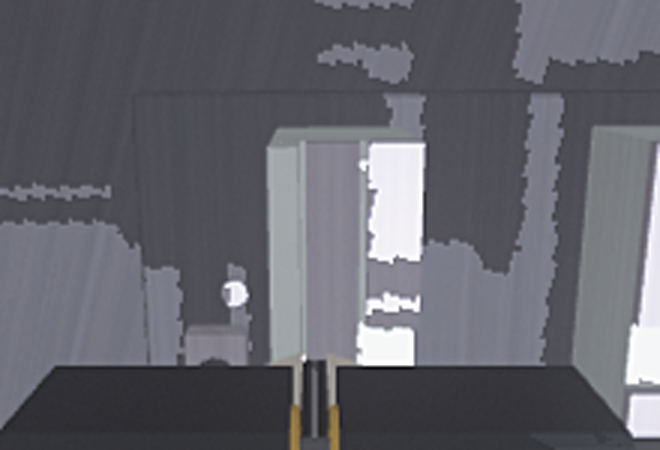

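Request:
{"op": "step_arm", "data": {
  "steps": [
    {"offset": [0.6, 0, -1.0], "turn": 0},
    {"offset": [1.2, 0, -4.5], "turn": 0},
    {"offset": [2.2, 4, -4.6], "turn": 0},
    {"offset": [3.2, 8.5, -4.6], "turn": 0},
    {"offset": [4.2, 13, -4.6], "turn": 0},
    {"offset": [5.4, 17.5, -4.6], "turn": 0},
    {"offset": [5.4, 21.3, -4.6], "turn": 0},
    {"offset": [5.4, 21.3, -4.6], "turn": 0}
  ]
}}

```text
time: 5.35
position: [618.3, -78.0, 137.0]
tool_rot: [0.991, 0.137, 0.0, 0.0]
ft_force: [-0.1, 0.5, -0.4]
finger_gap: 0.006
```

```bash
python3 st.py -95 0 62; python3 cam.py wrist w4 0 0 512 384 1;python3 cam.py scene s4 175 130 335 250 5;python3 cam.py top t4 145 150 335 285 4
```

```text
5.35 [618.29  -78.046 137.001] yaw 0.27556154406411054 F [-0.086  0.512 -0.402] gap 0.005739068414976673 q [-0.248  0.597  1.362 -0.001  1.182 -0.523]
stage [-97.6   0.6 137. ]
[ 0.06 -0.26  7.5 ] turn -0.008242129140992926
```

View pics/w4.png

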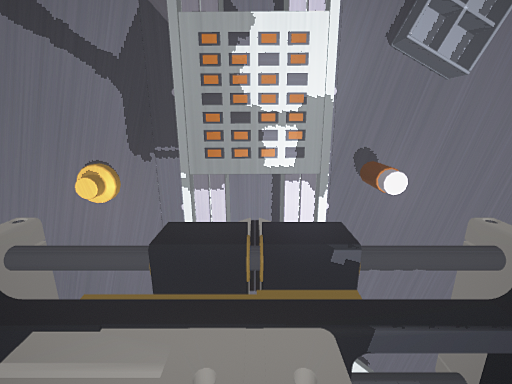

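View pics/s4.png

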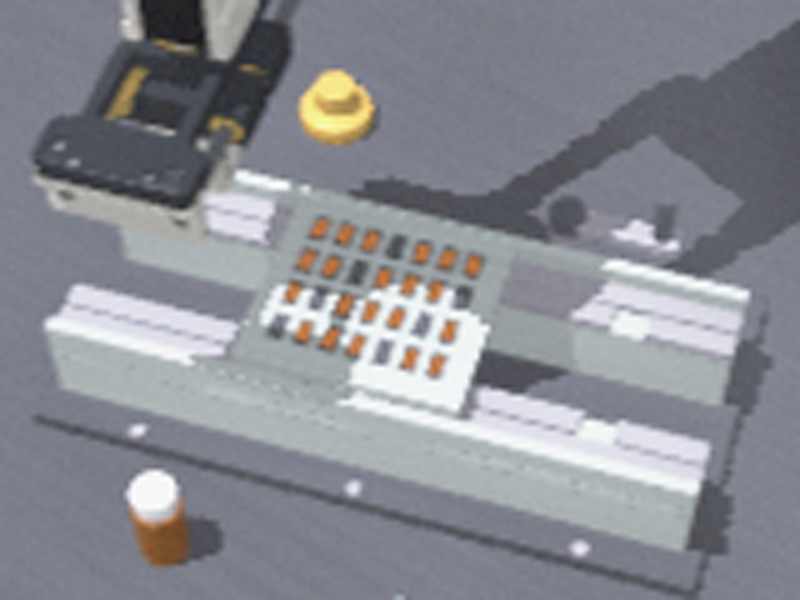

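View pics/t4.png

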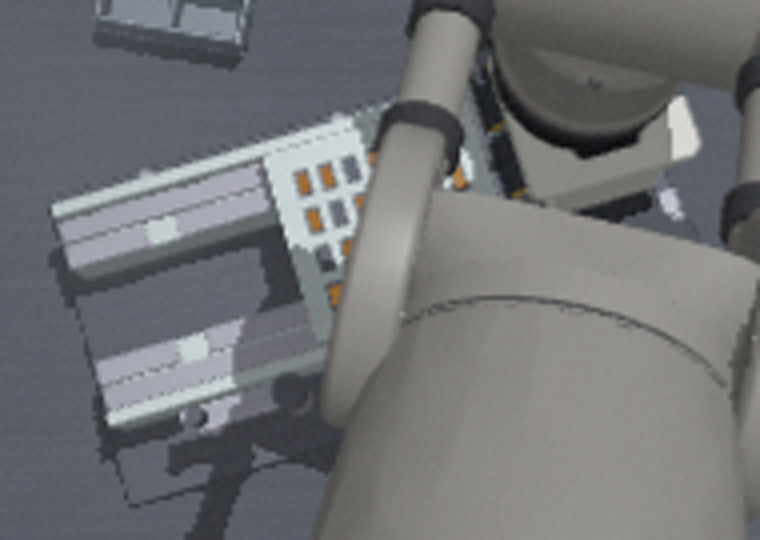

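Request:
{"op": "step_arm", "data": {
  "steps": [
    {"offset": [0, -0.1, 2], "turn": 0},
    {"offset": [0, -0.2, 4], "turn": 0},
    {"offset": [0, -0.2, 6], "turn": 0},
    {"offset": [0, -0.2, 7], "turn": -0.008},
    {"offset": [0, -0.3, 7.4], "turn": -0.008},
    {"offset": [0, -0.7, 7.5], "turn": -0.008},
    {"offset": [0, -1.2, 7.5], "turn": -0.008},
    {"offset": [0, -1.7, 7.5], "turn": -0.008}
  ]
}}

```text
time: 6.5
position: [613.2, -58.8, 62.4]
tool_rot: [0.99, 0.143, 0.001, 0.001]
ft_force: [0.1, -2.6, -0.3]
finger_gap: 0.004
```

```bash
python3 st.py -20 0 62; python3 cam.py wrist w5 150 0 370 250 3
```

```text
6.5 [613.202 -58.826  62.382] yaw 0.28715078317579434 F [ 0.103 -2.573 -0.3  ] gap 0.004001921904364313 q [-0.22   0.667  1.461 -0.001  1.012 -0.507]
stage [-77.7   0.1  62.4]
[ 0.03 -5.77  0.04] turn 0.003347109970690876
```

View pics/w5.png

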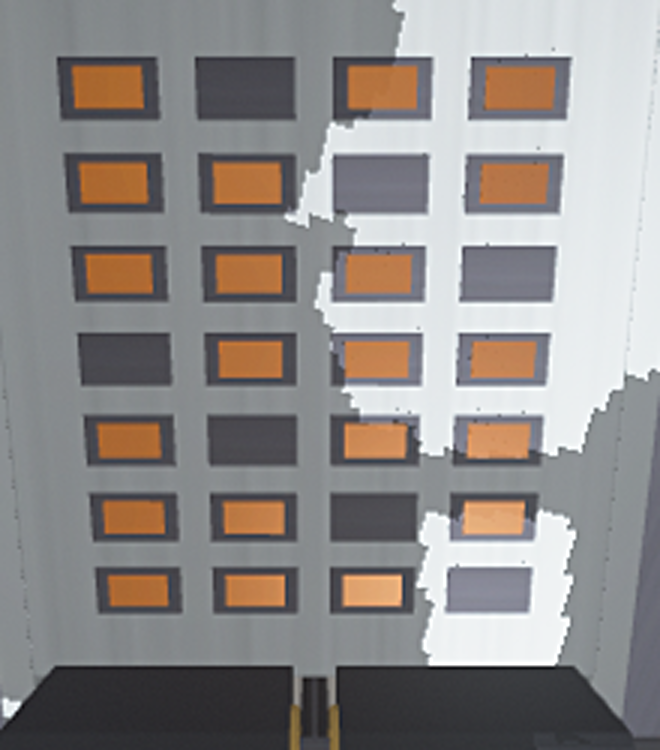

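Request:
{"op": "step_arm", "data": {
  "steps": [
    {"offset": [0, -0.7, 0], "turn": 0},
    {"offset": [0, -1.4, 0], "turn": 0},
    {"offset": [0, -2.1, 0], "turn": 0},
    {"offset": [0, -2.8, 0], "turn": 0},
    {"offset": [0, -3.5, 0], "turn": 0},
    {"offset": [0, -4.2, 0], "turn": 0},
    {"offset": [0, -4.9, 0], "turn": 0},
    {"offset": [0, -5.6, 0], "turn": 0}
  ]
}}

```text
time: 7.55
position: [596.7, -4.7, 61.7]
tool_rot: [0.99, 0.143, -0.0, 0.0]
ft_force: [1.8, -5.4, 3.2]
finger_gap: 0.006
```

```bash
python3 st.py 0.5 0 62; python3 cam.py scene s6 175 130 335 250 5;python3 cam.py top t6 145 150 335 285 4
```

```text
7.55 [596.742  -4.69   61.657] yaw 0.2870418002512479 F [ 1.786 -5.376  3.234] gap 0.006407125702548682 q [-0.136  0.639  1.52  -0.     0.982 -0.423]
stage [-21.1   0.8  61.7]
[ 0.09 -2.16 -0.03] turn 0.0032381270461444567
```

View pics/s6.png

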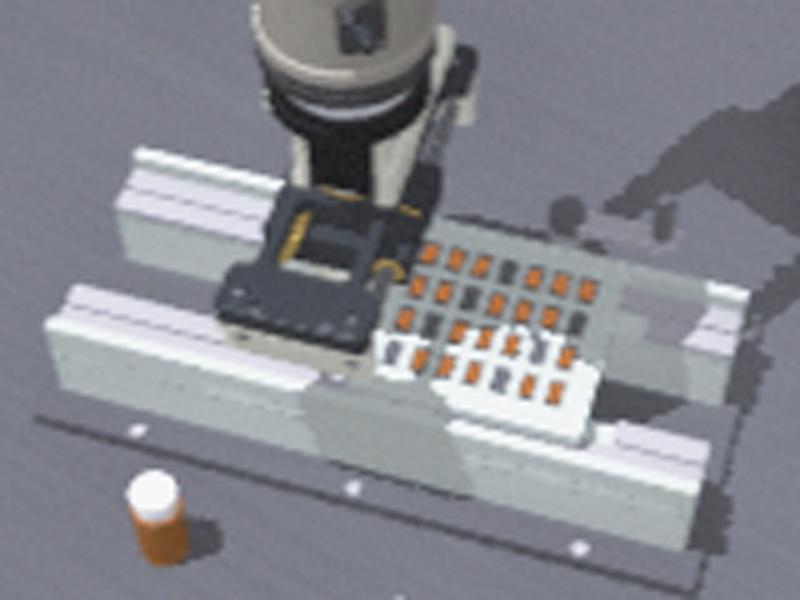

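View pics/t6.png

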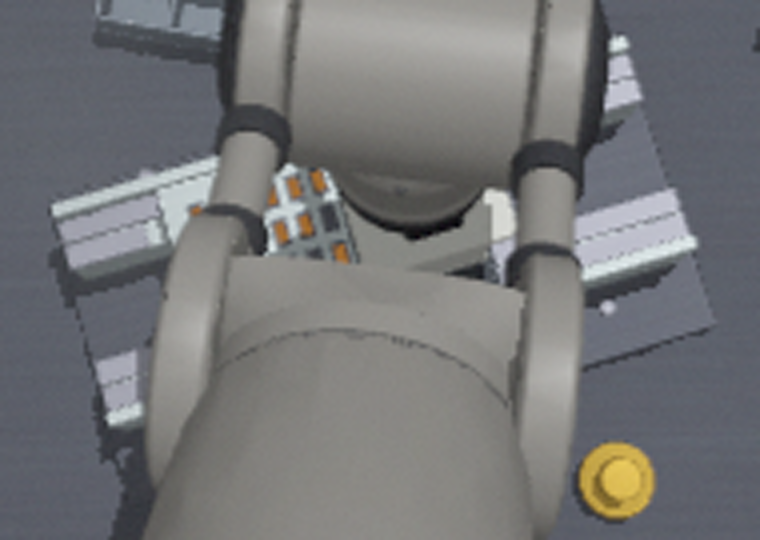

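Request:
{"op": "step_arm", "data": {
  "steps": [
    {"offset": [0, -0.25, 0], "turn": 0},
    {"offset": [0, -0.5, 0], "turn": 0},
    {"offset": [0, -0.75, 0], "turn": 0},
    {"offset": [0, -1.0, 0], "turn": 0},
    {"offset": [0, -1.2, 0], "turn": 0},
    {"offset": [0, -1.4, 0], "turn": 0},
    {"offset": [0, -1.6, 0], "turn": 0},
    {"offset": [0, -1.8, 0], "turn": 0}
  ]
}}

```text
time: 8.65
position: [591.8, 12.3, 61.7]
tool_rot: [0.99, 0.143, -0.0, 0.0]
ft_force: [0.2, -2.5, -1.4]
finger_gap: 0.007
```

```bash
python3 st.py 0.5 0 62; python3 cam.py scene s7 175 130 335 250 5;python3 cam.py wrist w7 150 0 370 250 3
```

```text
8.65 [591.785  12.276  61.689] yaw 0.28694450383290543 F [ 0.227 -2.496 -1.393] gap 0.007031348093390272 q [-0.109  0.632  1.535 -0.     0.975 -0.396]
stage [-3.5  0.8 61.7]
[ 0.08 -0.4  -0.03] turn 0.0031408306278019604
```

View pics/s7.png

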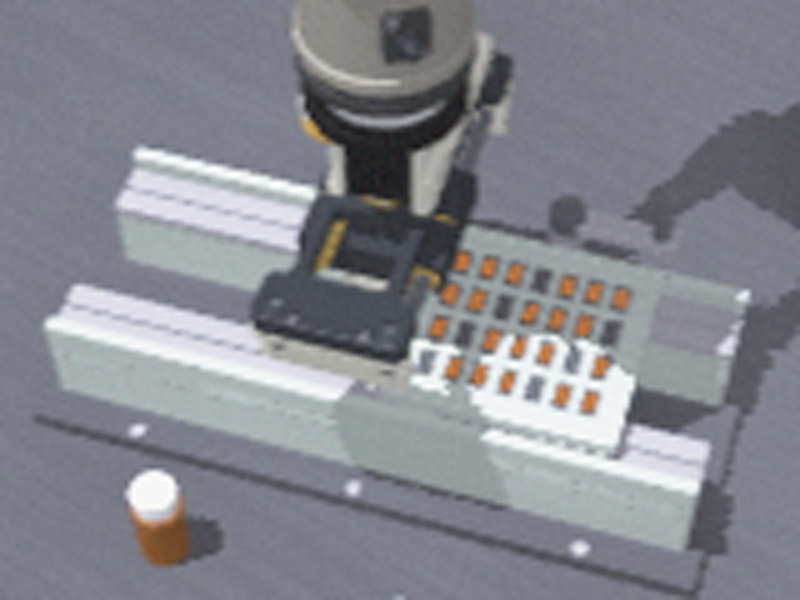

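View pics/w7.png

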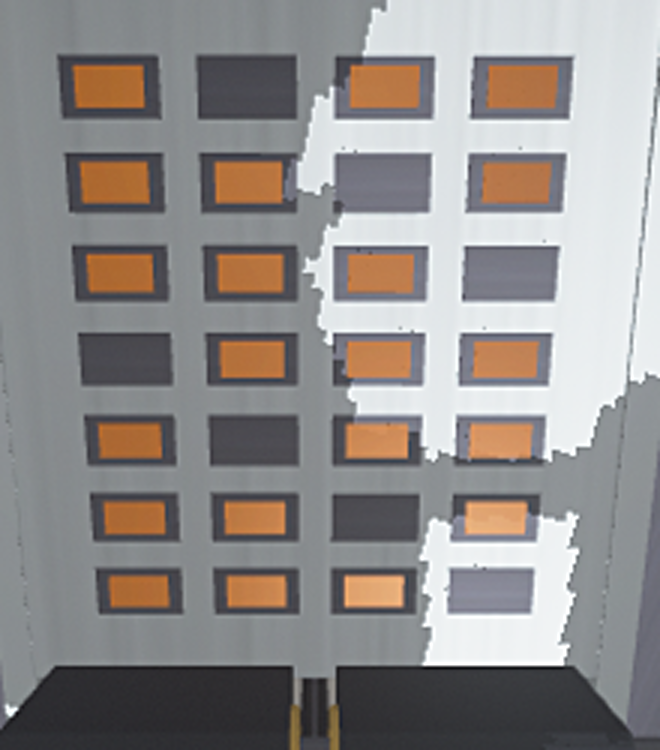

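Request:
{"op": "step_arm", "data": {
  "steps": [
    {"offset": [0, -0.1, 0], "turn": 0},
    {"offset": [0, -0.2, 0], "turn": 0},
    {"offset": [0, -0.3, 0], "turn": 0},
    {"offset": [0, -0.4, 0], "turn": 0},
    {"offset": [0, -0.45, 0], "turn": 0},
    {"offset": [0, -0.5, 0], "turn": 0},
    {"offset": [0, -0.55, 0], "turn": 0},
    {"offset": [0, -0.6, 0], "turn": 0}
  ]
}}

```text
time: 9.75
position: [590.4, 17.2, 61.8]
tool_rot: [0.99, 0.143, 0.0, 0.001]
ft_force: [1.6, -7.1, 0.3]
finger_gap: 0.002
```

```bash
python3 st.py 0.5 0 62; python3 cam.py wrist w8 150 0 370 250 3
```

```text
9.75 [590.399  17.205  61.81 ] yaw 0.2871309376945333 F [ 1.589 -7.133  0.265] gap 0.0021284064257741063 q [-0.1    0.629  1.54  -0.001  0.972 -0.386]
stage [ 1.7  0.7 61.8]
[ 0.07  0.12 -0.02] turn 0.0033272644894298264
```

View pics/w8.png

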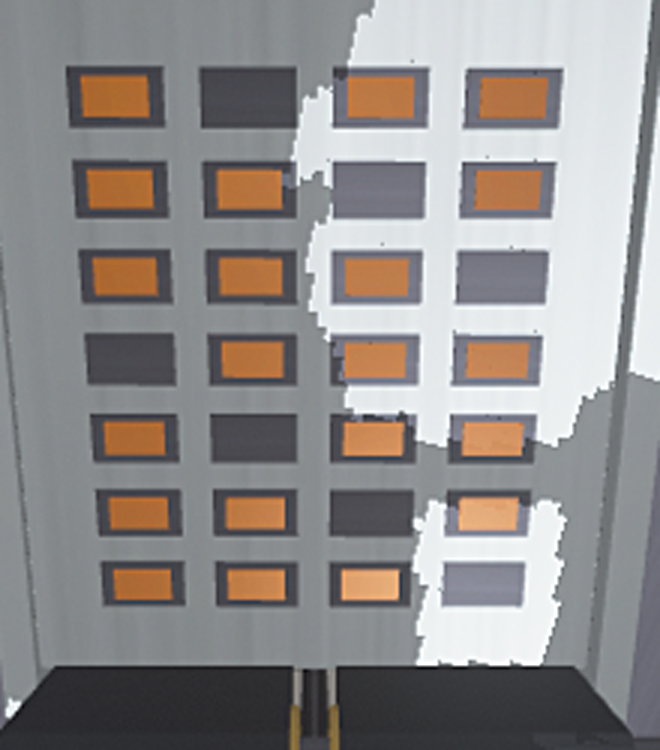

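Request:
{"op": "step_arm", "data": {
  "steps": [
    {"offset": [0, 0.6, 0], "turn": 0},
    {"offset": [0, 1.6, 0], "turn": 0},
    {"offset": [0, 1.6, -4], "turn": 0},
    {"offset": [0, 1.6, -7.5], "turn": 0},
    {"offset": [-3.8, -2.0, -7.5], "turn": 0},
    {"offset": [-7.5, -6.0, -7.5], "turn": 0},
    {"offset": [-11.1, -10, -7.5], "turn": 0},
    {"offset": [-11.1, -11.85, -7.5], "turn": 0}
  ]
}}

```text
time: 10.8
position: [447.0, 101.0, 136.7]
tool_rot: [0.99, 0.143, -0.001, -0.0]
ft_force: [1.4, 0.1, 0.9]
finger_gap: 0.0
```

```bash
python3 st.py 120 112 90; python3 cam.py wrist w9 0 0 512 384 1;python3 cam.py scene s9 175 130 335 250 5;python3 cam.py top t9 145 150 335 285 4
```

```text
10.8 [446.975 100.988 136.71 ] yaw 0.28766016085774676 F [1.4   0.083 0.903] gap 0.000489978944558856 q [ 0.054  0.324  1.83   0.001  0.99  -0.234]
stage [122.3 115.  136.7]
[0.3  0.23 4.67] turn 0.0038564876526432923
```

View pics/w9.png

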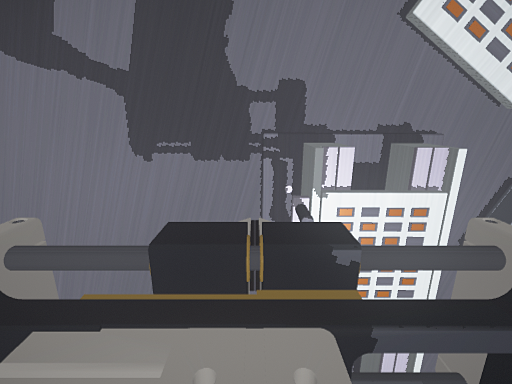

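View pics/s9.png

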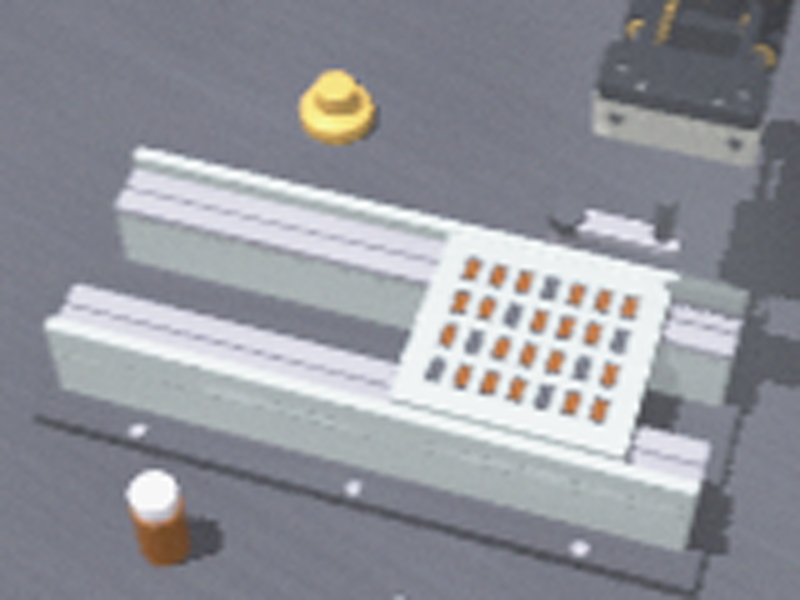

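View pics/t9.png

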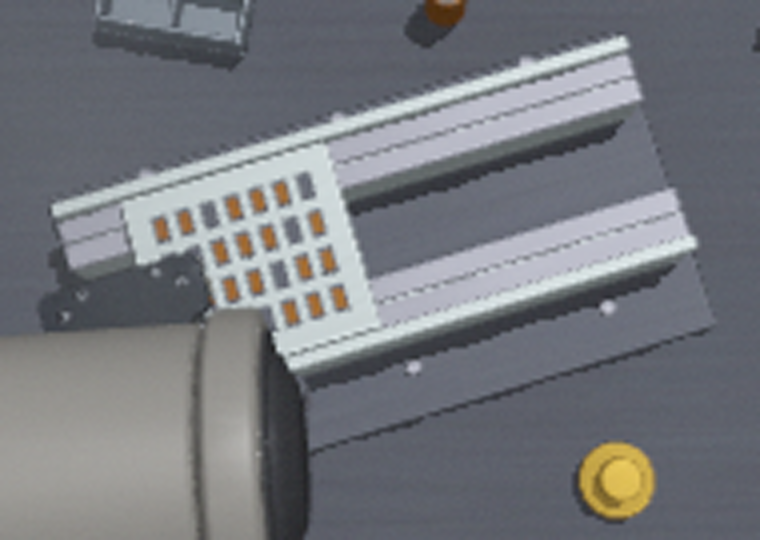

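Request:
{"op": "step_arm", "data": {
  "steps": [
    {"offset": [0.1, 0.1, 1.5], "turn": 0.0},
    {"offset": [0.3, 0.2, 3.0], "turn": 0.0},
    {"offset": [0.3, 0.2, 4.6], "turn": 0.0},
    {"offset": [0.5, 0.2, 4.6], "turn": 0.0},
    {"offset": [0.8, 0.2, 4.6], "turn": 0.0},
    {"offset": [1.0, 0.2, 4.6], "turn": 0.0},
    {"offset": [1.0, 0.2, 4.6], "turn": 0.0},
    {"offset": [1.0, 0.2, 4.6], "turn": 0.0}
  ]
}}

```text
time: 11.95
position: [460.4, 101.1, 90.9]
tool_rot: [0.99, 0.143, 0.0, 0.0]
ft_force: [-0.2, -0.7, -0.2]
finger_gap: 0.006
```

```bash
cat > arc.py <<'E'
from workcell import *
from h import *
import sys
s=state();cp=s["position"];y=yaw(s["tool_rot"])
for th in map(float,sys.argv[2:]):
    g=float(sys.argv[1])
    l=np.array([-np.sin(th),-np.cos(th)]);r=np.array([np.cos(th),-np.sin(th)])
    p=np.array([70,76])+50*r-g*l
    print(th,rel(cp,y,S(ST,(p[0],p[1],90))),"turn",round(y-(ST[2]-np.pi/2)+th,3))
E
python3 st.py 120 100 90; python3 arc.py 24 0 .1 .2 .3 .4 .5 .6 .7 .8; python3 cam.py wrist w10 150 100 370 250 3
```

```text
11.95 [460.361 101.096  90.919] yaw 0.2871726278126241 F [-0.248 -0.696 -0.207] gap 0.006471433741852901 q [ 0.053  0.411  1.851 -0.     0.879 -0.234]
stage [118.6 102.1  90.9]
[ 0.21 -0.14  0.09] turn 0.0033689546075206245
0.0 [ 0.21 -0.14  0.09] turn 0.003
0.1 [ 0.72 -0.35  0.09] turn 0.103
0.2 [ 1.25 -0.51  0.09] turn 0.203
0.3 [ 1.8  -0.62  0.09] turn 0.303
0.4 [ 2.35 -0.67  0.09] turn 0.403
0.5 [ 2.9  -0.67  0.09] turn 0.503
0.6 [ 3.45 -0.61  0.09] turn 0.603
0.7 [ 4.   -0.5   0.09] turn 0.703
0.8 [ 4.52 -0.33  0.09] turn 0.803
```

View pics/w10.png

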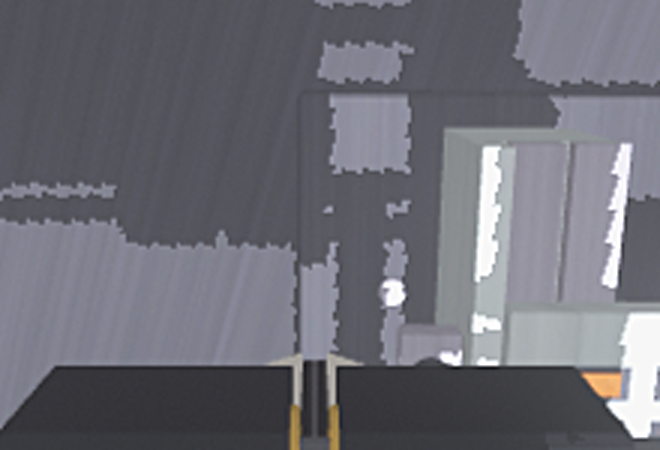

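Request:
{"op": "step_arm", "data": {
  "steps": [
    {"offset": [0.7, -0.35, 0.1], "turn": 0.1},
    {"offset": [1.25, -0.5, 0.1], "turn": 0.2},
    {"offset": [1.8, -0.6, 0.1], "turn": 0.3},
    {"offset": [2.35, -0.65, 0.1], "turn": 0.4},
    {"offset": [2.9, -0.65, 0.1], "turn": 0.5},
    {"offset": [3.45, -0.6, 0.1], "turn": 0.6},
    {"offset": [4.0, -0.5, 0.1], "turn": 0.7},
    {"offset": [4.5, -0.35, 0.1], "turn": 0.8}
  ]
}}

```text
time: 13.0
position: [502.1, 117.2, 89.7]
tool_rot: [0.967, -0.255, -0.0, 0.0]
ft_force: [-1.4, 0.2, 1.1]
finger_gap: 0.008
```

```bash
python3 st.py; python3 arc.py 24  .9 1 1.1 1.2 1.3 1.4 1.5 1.57; python3 cam.py wrist w11 150 100 370 250 3; python3 cam.py scene s11 175 130 335 250 5
```

```text
13.0 [502.121 117.232  89.661] yaw -0.5160520240316602 F [-1.361  0.16   1.082] gap 0.0075515538321998905 q [ 0.081  0.48   1.732 -0.     0.931  0.597]
stage [122.4  57.5  89.7]
0.9 [ 0.58 -0.24 -0.03] turn 0.1
1.0 [ 1.11 -0.4  -0.03] turn 0.2
1.1 [ 1.65 -0.51 -0.03] turn 0.3
1.2 [ 2.21 -0.56 -0.03] turn 0.4
1.3 [ 2.76 -0.56 -0.03] turn 0.5
1.4 [ 3.31 -0.5  -0.03] turn 0.6
1.5 [ 3.85 -0.39 -0.03] turn 0.7
1.57 [ 4.23 -0.28 -0.03] turn 0.77
```

View pics/w11.png

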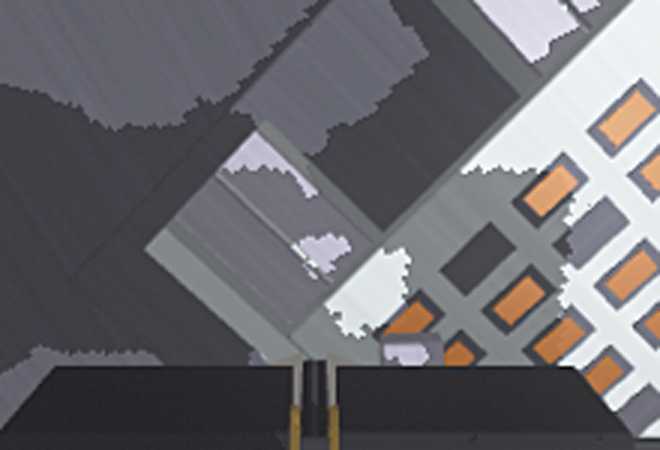

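View pics/s11.png

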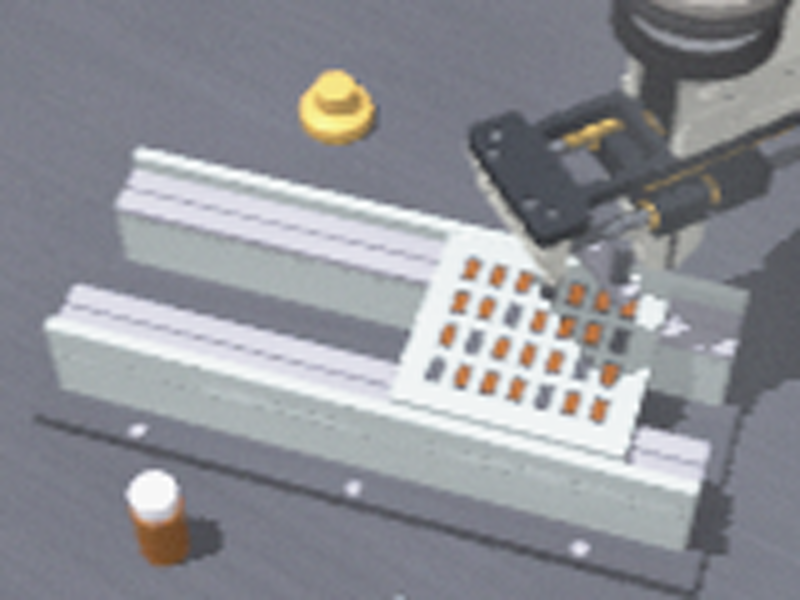

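Clip is now over the plate and turning freely, so I continue the arc.

Request:
{"op": "step_arm", "data": {
  "steps": [
    {"offset": [0.6, -0.25, 0], "turn": 0.1},
    {"offset": [1.1, -0.4, 0], "turn": 0.2},
    {"offset": [1.65, -0.5, 0], "turn": 0.3},
    {"offset": [2.2, -0.55, 0], "turn": 0.4},
    {"offset": [2.75, -0.55, 0], "turn": 0.5},
    {"offset": [3.3, -0.5, 0], "turn": 0.6},
    {"offset": [3.6, -0.45, 0], "turn": 0.65},
    {"offset": [3.85, -0.4, 0], "turn": 0.7}
  ]
}}

```text
time: 14.1
position: [537.5, 101.8, 89.6]
tool_rot: [0.822, -0.57, -0.0, 0.0]
ft_force: [-2.0, 0.7, 0.4]
finger_gap: 0.004
```

```bash
python3 st.py; python3 arc.py 24 1.5 1.57; python3 arc.py 22 1.57; python3 cam.py wrist w12 150 100 370 250 3; python3 cam.py scene s12 175 130 335 250 5
```

```text
14.1 [537.46  101.818  89.579] yaw -1.2122048423470893 F [-2.011  0.669  0.377] gap 0.004170089272732719 q [0.047 0.528 1.643 0.    0.972 1.259]
stage [97.7 27.9 89.6]
1.5 [ 0.02 -0.   -0.04] turn 0.004
1.57 [ 0.38 -0.16 -0.04] turn 0.074
1.57 [ 0.58 -0.14 -0.04] turn 0.074
```

View pics/s12.png

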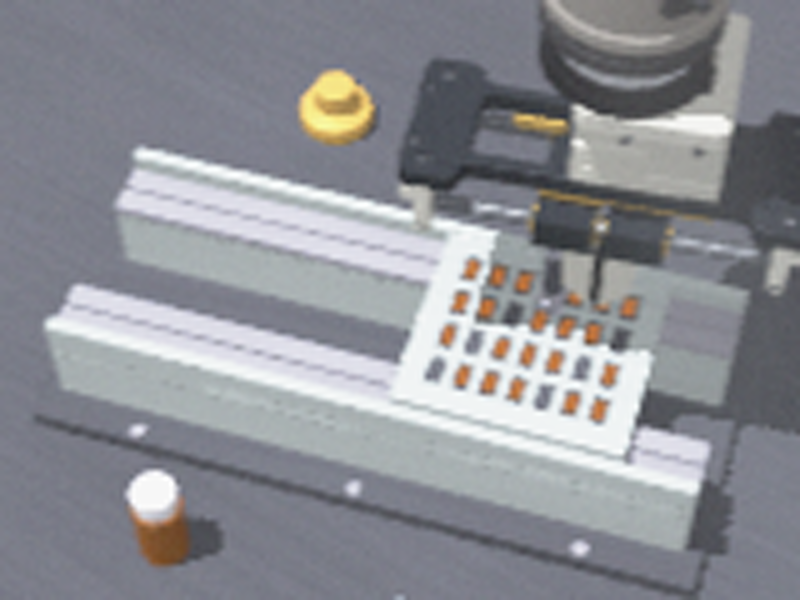

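Request:
{"op": "step_arm", "data": {
  "steps": [
    {"offset": [0.1, -0.05, 0], "turn": 0.02},
    {"offset": [0.2, -0.1, 0], "turn": 0.04},
    {"offset": [0.3, -0.15, 0], "turn": 0.07},
    {"offset": [0.35, -0.15, 0], "turn": 0.07},
    {"offset": [0.4, -0.15, 0], "turn": 0.07},
    {"offset": [0.45, -0.15, 0], "turn": 0.07},
    {"offset": [0.5, -0.15, 0], "turn": 0.07},
    {"offset": [0.5, -0.15, 0], "turn": 0.07}
  ]
}}

```text
time: 15.2
position: [541.1, 97.7, 89.7]
tool_rot: [0.801, -0.598, -0.0, -0.0]
ft_force: [-0.3, 2.1, -0.7]
finger_gap: 0.003
```

```bash
python3 st.py
```

```text
15.2 [541.067  97.728  89.691] yaw -1.2829850876313462 F [-0.327  2.147 -0.748] gap 0.0029252079046498767 q [0.039 0.531 1.635 0.    0.975 1.322]
stage [92.8 25.6 89.7]
```

Request:
{"op": "step_arm", "data": {
  "steps": [
    {"offset": [0.05, 0, 0], "turn": 0},
    {"offset": [0.1, 0, 0], "turn": 0},
    {"offset": [0.15, 0, 0], "turn": 0},
    {"offset": [0.2, 0, 0], "turn": 0},
    {"offset": [0.2, 0, 0], "turn": 0},
    {"offset": [0.25, 0, 0], "turn": 0},
    {"offset": [0.25, 0, 0], "turn": 0},
    {"offset": [0.25, 0, 0], "turn": 0}
  ]
}}

```text
time: 16.2
position: [541.2, 97.0, 89.7]
tool_rot: [0.801, -0.598, -0.001, -0.001]
ft_force: [-3.0, 10.7, 0.8]
finger_gap: 0.001
```

```bash
python3 st.py; python3 cam.py wrist w13 150 100 370 250 3
```

```text
16.2 [541.225  97.046  89.681] yaw -1.2829355520782313 F [-2.983 10.659  0.817] gap 0.0012246417859793533 q [0.036 0.532 1.635 0.003 0.976 1.318]
stage [92.1 25.6 89.7]
```

View pics/w13.png

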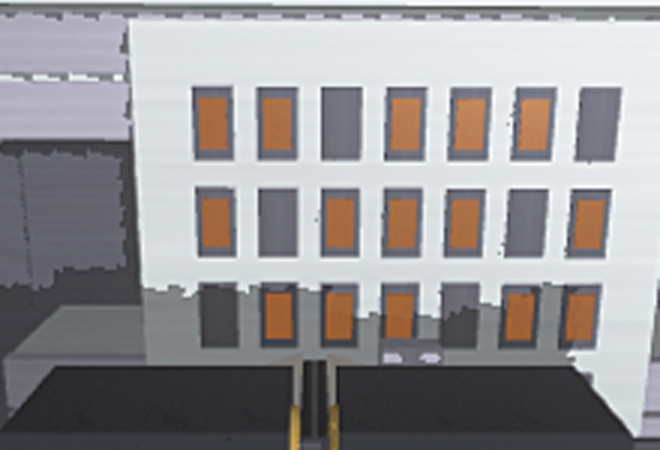

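Request:
{"op": "step_arm", "data": {
  "steps": [
    {"offset": [-0.6, 0, 0], "turn": 0},
    {"offset": [-1.8, 0, 0], "turn": 0},
    {"offset": [-2.0, 0, -4], "turn": 0},
    {"offset": [-2.0, 0, -9], "turn": 0},
    {"offset": [-7, 0, -11], "turn": 0},
    {"offset": [-12, 0, -13], "turn": 0},
    {"offset": [-17, 0, -13], "turn": 0},
    {"offset": [-21, 0, -13], "turn": 0}
  ]
}}

```text
time: 17.25
position: [481.5, 298.5, 220.2]
tool_rot: [0.801, -0.598, 0.001, -0.0]
ft_force: [1.1, -0.1, 0.6]
finger_gap: 0.005
```

```bash
python3 st.py; python3 cam.py scene s14 175 130 335 250 5; python3 cam.py top t14 145 150 335 285 4; python3 cam.py scene s14f 0 0 512 384 1
```

```text
17.25 [481.524 298.481 220.184] yaw -1.2823236755324543 F [ 1.099 -0.122  0.642] gap 0.00479910727779133 q [ 0.42   0.423  1.419 -0.     1.299  1.702]
stage [302.2  26.5 220.2]
```

View pics/s14.png

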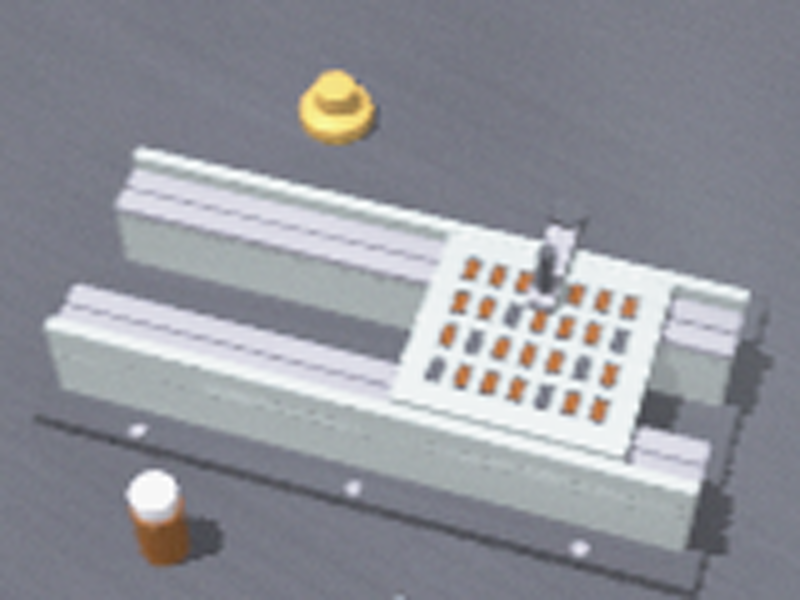

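View pics/t14.png

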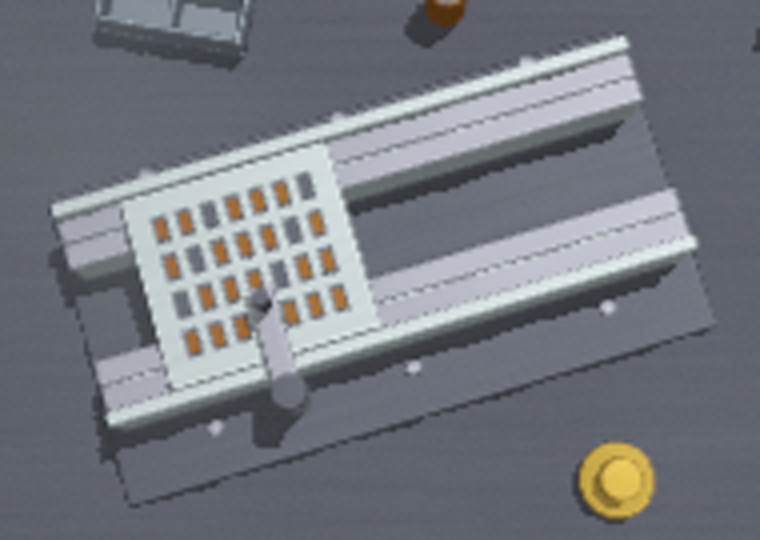

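Run:
```python
from h import *
T=lambda u,v:(u/4-.375+145,v/4-.375+150)
C=lambda u,v:(u/5-.4+175,v/5-.4+130)
pl=[("top",(1,-1),T(122,205)),("top",(-1,-1),T(325,146)),("top",(-1,1),T(379,326)),("top",(1,1),T(170,388)),("scene",(-1,1),C(450,232)),("scene",(1,1),C(674,280)),("scene",(-1,-1),C(392,398)),("scene",(1,-1),C(632,452))]
for z in (71,76):
    g=lambda s:np.concatenate([proj(c,S(s,(60*a,55*b,z)))-o for c,(a,b),o in pl])
    q=least_squares(g,[550,0,1.8],x_scale=[10,10,.1]);print(z,unstage(ST,[*q.x[:2],z]),q.x[2]-ST[2],q.cost)
pin=[("top",T(259,296)),("scene",C(547,245))]
k=lambda t:np.concatenate([proj(c,S(ST,(70+50*np.cos(t[0]),76-50*np.sin(t[0]),111.5)))-o for c,o in pin])
z=least_squares(k,[1.5]);print("clip",z.x,z.fun)
```

```text
71 [73.2  1.  71. ] 0.005945830055490431 2.7439170502346597
76 [73.3  0.3 76. ] 0.005901503236918959 5.999616503051123
clip [1.56655127] [ 0.15142959  0.29789577 -0.13603417  0.89613716]
```

Plate seated (fits at z 71) and clip at about 1.57, with the arm clear.

```bash
python3 -c "
from workcell import *
print(close_job())"
```

```text
the job is handed in; nothing more can be done
None
```

The sample plate is seated in its notches, the retaining clip lies fully across it, and the job is handed in at about 17.5 s of the 48 s allowed.

- **Clip opened first:** the clip stood about 0.3 rad closed, where it would have struck the plate on its way in. I pushed its pin back to roughly 0 before touching the plate.
- **Plate:** I pushed the -x edge along the rails with the closed fingers. Near the seat the wrist picture showed the plate drop about 5 mm, and the push force rose to about 7 N, against 2.5 N just before.
- **Clip closed:** I pushed the pin round its arc to the end stop, where the force rose to about 11 N. Then I backed the arm well clear.

**Last checks**
- **Clip angle:** it measures 1.57 rad.
- **Plate height:** the plate's corners fit the seated height of 71 mm better than the unseated 76 mm, though the margin is modest.
- **Plate position:** it measures x = 73 mm along the stage, against 70 ± 2 mm for the seat. That is about 1 mm outside the play, which I put down to the 2 mm calibration error plus my hand-read pixels.
- **Bystanders:** I never touched the vial, the puck or the tray. The vial and the puck stand where they were in the last pictures; I did not measure them, and the tray was only partly in view.

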